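# Aim the bean chute at the milk jug and open the gate

## Robot

A 7-joint arm with a two-finger parallel gripper is mounted at the origin on the work surface. World frame = base frame: x ahead of the robot, y to its left, z up, the work surface at z = 0. Lengths are in m, angles in rad, forces in N, time in s.
With the tool pointing down it reaches from about 0.425 to 0.975 m from the base axis. Payload 16.7 kg.
Tool frame: the origin (TCP) lies at the very end of the fingers, on their centre line; the grasp point (between the pads) lies 19 mm behind it (r.pinch_z is the distance from the TCP to the grasp point, in m); z points along the fingers, y is the line along which they close (so a half turn about z gives the same grasp; the last joint's range is limited). The gripper opens to 85 mm and grips with 20 to 120 N. Pads are 22 mm wide; open, the fingers measure 114 mm over their backs; the gripper's body (76 mm by 85 mm) begins 54 mm behind the grasp point. The pads swing forward as they close: fully open they stand 13 mm farther back than shut.
Start: joints at [-0.149, 0.426, 0.074, 1.606, -0.034, 1.111, -0.067], TCP at [0.675, -0, 0.231] pointing down, gripper open.
Joint ranges: [-2.85, 2.85], [-0.5, 2.14], [-1.23, 1.37], [0.21, 2.46], [-1.02, 4.16], [0.16, 2.05], [-2.73, 2.73]. Speed limits (rad/s): [1.89, 1.89, 2.39, 2.39, 3.01, 3.01, 3.01].

## Interface

Orientations are given as a unit quaternion [w, x, y, z].
In Python, from rig import r gives the robot as it stands. The module is installed in compiled form; this text tells all that it offers.
- The arm moves only by the tool send_rows, never from a script. Its argument "deltas" is a list that holds one entry, the list of rows, each a list of 5 numbers: the shift along the tool's x, y, z normalised to -1 to 1, where 1 is 0.25 m, then the turn about the tool's z normalised to -1 to 1, where 1 is 2 pi rad, then the opening, from 0 (shut) to 1 (fully open). In form: [[[tx, ty, tz, turn, hand], ...]]. A call has 1 to 10 rows; each row is the pose to reach, as a shift and turn from the pose commanded when the call began, along the tool's axes at that moment, turning the shorter way round; what a row does not reach only later rows make up. A row lasts 1/8 s, in which the tool goes at most 62.5 mm and 10.7 degrees, less where a joint would pass 70% of its speed; a pose out of reach is approached as far as the arm can. A call with a number of a shift or a turn outside -1 to 1 is refused whole. A call with a gripper value outside its range is refused whole. The fingers move at their own pace and stop on an object; "grip_force" is the grip in N (left out, the last holds). Time passes only in rows, so rows that repeat a pose let the fingers close. It gives the time, the measured TCP pose, the force, the opening and the grip force at its end, in the units of the state.
- r.read_state(): the state, without advancing time (a new reading comes with each control period).
- r.camera(name): name is "scene" or "side" or "wrist"; returns a dict with "color" (384x512x3 uint8, blue, green, red), "range_z" (384x512 float32, m along the optical axis (not along the pixel's ray), 0 where there is no reading), "camera_matrix" (3x3 intrinsics, pixels), "k1" (the pictures are not rectified: a ray, as slopes to the right and down, at radius r is drawn at 1 + k1 r^2 times it, then the intrinsics apply), "origin" and "rotation" of the camera in the world. Camera axes: x right, y down, z forward; pixel columns grow to the right and rows downward; lengths in m; the calibration is good to about 2 mm. A picture is of the moment at which its call begins.
- r.job_done(): hands the job in; it is judged then, once.
The state is a dict: "clock": time; "joint_pos": joint angles; "joint_velocities": joint speeds; "tau": joint torques, N m; "tool_pos": TCP position; "orientation": TCP orientation; "ft_force": force on the tool from outside, world axes, zero at the start; "moment": the same for the moment, N m; "gripper_width": finger opening in m; "gripper_force": force on a finger pad.
Only numpy, scipy, OpenCV 4.12 (cv2) and the standard library are available. Lean on these libraries where they do the work, as an engineer would, in place of code of your own. Each camera call takes 0.05 s, during which the arm holds its last target. There are 200 camera calls.

## Task

Get the bean dispenser ready to fill the steel milk jug: with a closed fingertip gently push its swivelling chute round until the spout at its end hangs over the middle of the jug's mouth, and only then push the gate arm on the dispenser's lid right across, from the short post's side to its open stop at the tall post. Keep the gate shut until the chute is over the jug, and leave the chute there. Grasp nothing, do not lift or shift the jug, the cup and tumbler beside it or anything else on the shelf, and draw back clear at the end.

Things in the scene. Friction and masses are not known exactly. Their poses are not given: they have to be found in the camera images.
- dispenser: Bean dispenser, fixed to the shelf: steel foot disc (150 mm across, 14 high), column, clear acrylic tank (110 mm across, from 186 to 270 high), black lid (116 mm across, its top at 280). Origin: centre of the foot on the shelf, on the vertical axis about which both the chute and the gate arm turn. Its -x axis is its front; on the lid stand two stop posts.
- open_post (a point): Top of the tall steel post on the lid (8 mm thick, 50 mm tall, 30 mm from the axis) that marks the gate arm's open stop. The short post (18 mm), mirrored across the dispenser's x axis, marks the shut stop.
- chute (a joint): Swivel angle of the chute in rad, -1.3 to 1.3 between end stops. At 0 the chute points along the dispenser's -x; it grows anticlockwise seen from above (towards the dispenser's -y). Stiff: it stays where it is left and needs about 1 to 2 N at its middle.
- chute_mouth (a point): Centre of the lower opening of the upright spout tube (40 mm outside, 34 inside) at the chute's end, 170 mm from the dispenser's axis, 125 mm above the shelf. The chute is an open-topped aluminium trough, 40 mm wide, from the 90 mm wide collar on the axis to 155 mm out; its upright flat sides stand 137 to 177 mm above the shelf.
- gate (a joint): Angle of the gate arm in rad: 0 shut (beside the short post), 1.75 fully open against its end stop (beside the tall post). It grows clockwise seen from above; at 0 the arm points 0.875 rad anticlockwise from the dispenser's +x axis and passes over +x as it opens. It starts at 0 to 0.25. Stiff: it stays where it is left and needs about 1 to 2 N at its end.
- gate_tip (a point): Outer end of the steel gate arm, at mid height: 85 mm from the dispenser's axis and 300 mm above the shelf. The arm is a flat bar 14 mm wide and 20 mm high (290 to 310 above the shelf), overhanging the lid by 27 mm; its hub is 26 mm across and reaches 312 mm.
- jug: Steel milk jug, loose, 95 mm high, about 86 mm across, with a wire handle at its own -x reaching 66 mm from the centre. Stands under the sweep of the chute in one of three places, side by side with the cup and the tumbler. Origin: centre of its underside.
- jug_mouth (a point): Centre of the jug's round mouth, 80 mm across at the rim, 95 mm above the jug's underside.
- cup: White ceramic cup, loose, 70 mm high, 76 mm across, no handle; stands under the chute's sweep. Origin: centre of its underside. Leave alone.
- tumbler: Clear glass tumbler, loose, 90 mm high, 68 mm across; stands under the chute's sweep. Origin: centre of its underside. Leave alone.
- cup_stack: Two nested white cups, loose, 92 mm high, 80 mm across, well to the right of the dispenser. Origin: centre of the underside. Leave alone.
- scoop: Pale yellow plastic scoop, loose, bowl 52 mm across and 30 high, flat handle to 119 mm from the bowl's centre along its own -x. Origin: under the bowl's centre. Leave alone.
- canister: White ceramic canister with wooden cap, loose, 84 mm across, 130 high, to the left. Origin: centre of its underside. Leave alone.
- tamper: Steel coffee tamper standing on its 58 mm foot, 85 mm high, to the left. Origin: centre of its underside. Leave alone.
Mind the look-alikes: they are no part of the job. Leave any blue, purple or yellow look-alike of the jug alone.

How it is judged:
On the way, in this order (a step that is already met when the one before it is completed fails the run):
1. the chute's spout hangs over the jug's mouth while the gate is still shut (horizontal distance between chute_mouth and jug_mouth below 0.022 m and value of joint gate below 0.45 rad), for 0.2 s.
2. the gate arm is pushed across to its open stop (value of joint gate above 1.6 rad and horizontal distance between chute_mouth and jug_mouth below 0.024 m), for 0.2 s.
At the end, for the whole second after the job is handed in: The spout's centre is within 24 mm (seen from above) of the centre of the jug's mouth (22 mm when it is first aimed), the gate arm is open to at least 1.6 of its 1.75 rad, both are at rest, and the jug stands upright within 20 mm of where it began (all of step 2 and angle between jug's own z axis and vertical below 0.1 rad and distance of jug from where it was at the start of the episode below 0.02 m and velocity of joint chute between -0.05 and 0.05 rad/s and velocity of joint gate between -0.05 and 0.05 rad/s); the robot touches nothing.
It fails at once if the dispenser, its chute or its gate arm is gripped or pushed hard (over 30 N from the fingers) (contact force between the fingers and dispenser above 30 N).
It fails at once if the gate is opened (past 0.45 rad) while the spout is not over the jug (more than 25 mm off) (value of joint gate above 0.45 rad and not (horizontal distance between chute_mouth and jug_mouth below 0.025 m)).
It fails at once if the jug is lifted, shifted more than 20 mm or tipped (distance of jug from where it was at the start of the episode above 0.02 m or angle between jug's own z axis and vertical above 0.25 rad).
It fails at once if the cup or the tumbler is lifted, shifted more than 20 mm or tipped (distance of any of cup, tumbler from where it was at the start of the episode above 0.02 m or angle between any of cup, tumbler's own z axis and vertical above 0.25 rad).
It fails at once if another loose thing on the shelf is lifted, shifted more than 20 mm or tipped (distance of any of cup_stack, scoop, canister, tamper from where it was at the start of the episode above 0.02 m or angle between any of cup_stack, scoop, canister, tamper's own z axis and vertical above 0.25 rad).
It also fails if it takes over 56 s, if anything falls off the work surface, if the arm or the gripper's body presses on something with over 40 N, if the wrist force passes 120 N, or if a joint passes its speed limit or range.

## Working session

There is one attempt and no reset: what is moved stays moved. The work goes in short steps, Python scripts to look and compute and a tool call to move; the robot and the scene stay as the last step left them, time stands still between calls to the robot, and variables do not carry over. Pictures are saved under pics/ and viewed, at most 10 in all, crops included, and the job is handed in when it is done.

Besides the shell and the picture viewer there is one more tool, called after "Request:" as name(argument=value, ...), one argument or row to a line, values as JSON. send_rows: Moves the arm, as the interface text tells. Scaled input: -1 to 1 covers 0.25 m each way for a shift and 2 pi rad each way for a turn. Its arguments: {"type":"object","properties":{"deltas":{"type":"array","items":{"type":"array","items":{"type":"array","items":{"type":"number"}}}},"grip_force":{"type":"number"}},"required":["deltas"]}

```bash
mkdir -p pics; cat > h.py <<'E'
import numpy as np, cv2
from rig import r
def cloud(c):
    K=c["camera_matrix"];k1=c["k1"];z=c["range_z"]
    v,u=np.mgrid[0:z.shape[0],0:z.shape[1]]
    p=np.stack([u,v],-1).reshape(-1,1,2).astype(float)
    n=cv2.undistortPoints(p,np.array(K,float),np.array([k1,0,0,0,0.])).reshape(z.shape+(2,))
    P=np.concatenate([n*z[...,None],z[...,None]],-1)
    W=P@np.array(c["rotation"]).T+np.array(c["origin"]); W[z==0]=np.nan
    return W
E
python3 - <<'E'
from h import *
for n in("scene","side"):
    c=r.camera(n); cv2.imwrite(f"pics/{n}0.png",cv2.resize(c["color"],(800,600))); np.savez(f"{n}0.npz",W=cloud(c),color=c["color"])
    print(n,c["origin"],c["rotation"],c["camera_matrix"],c["k1"])
print(r.read_state())
E
```

```text
Traceback (most recent call last):
  File "h.py", line 9, in cloud
    W=P@np.array(c["rotation"]).T+np.array(c["origin"]); W[z==0]=np.nan
      ~^~~~~~~~~~~~~~~~~~~~~~~~~~
ValueError: matmul: Input operand 1 has a mismatch in its core dimension 0, with gufunc signature (n?,k),(k,m?)->(n?,m?) (size 4 is different from 3)
```

Rotation is a quaternion.

```bash
sed -i 's/^from rig/from scipy.spatial.transform import Rotation as R\nfrom rig/; s/np.array(c\["rotation"\]).T/R.from_quat(np.roll(c["rotation"],-1)).as_matrix().T/' h.py
python3 - <<'E'
from h import *
for n in("scene","side"):
    c=r.camera(n); cv2.imwrite(f"pics/{n}0.png",cv2.resize(c["color"],(800,600))); np.savez(f"{n}0.npz",W=cloud(c),color=c["color"])
    print(n,c["origin"],c["rotation"],c["camera_matrix"],c["k1"])
    W=cloud(c); print(np.nanmedian(np.abs(W[...,2])), np.nanmin(W.reshape(-1,3),0),np.nanmax(W.reshape(-1,3),0))
print(r.read_state())
E
```

```text
scene [ 1.38687727 -0.83734106  1.61486872] [-0.32110097  0.86114725  0.37207311 -0.12992758] [[492.7011361    0.         250.14745715]
 [  0.         492.7011361  187.44053928]
 [  0.           0.           1.        ]] -0.04502568677096495
0.1850059654465257 [-1.53108121 -1.13161131 -0.78287033] [1.70173386 1.8567685  0.86291295]
side [-0.23571726  0.85517059  0.97136951] [ 0.16725109 -0.31040829  0.82531643 -0.44105165] [[420.46354247   0.         250.67162089]
 [  0.         420.46354247 187.5275792 ]
 [  0.           0.           1.        ]] -0.0059737266271161
0.09447567229299514 [-0.39473284 -2.25449981 -0.77767919] [2.4868919  0.79956631 0.82402972]
{'clock': 0.15, 'joint_pos': array([-0.14952156,  0.42660944,  0.07387729,  1.60645267, -0.03409299,
        1.11082296, -0.06708012]), 'joint_velocities': array([-1.46108423e-05,  2.95004201e-04, -1.38452292e-04, -1.18242571e-03,
        8.90189536e-04,  1.73423844e-04, -5.55511479e-04]), 'tau': array([ 3.53649346e-03, -9.50319314e+01,  3.76378521e+00, -4.63760948e+01,
        1.94719800e-02,  7.75260734e-03, -7.80283835e-05]), 'tool_pos': array([ 6.74677453e-01, -2.37448136e-05,  2.30761270e-01]), 'orientation': array([-3.34630573e-04,  7.07108959e-01,  7.07104415e-01, -3.93222918e-04]), 'ft_force': array([ 0.85826795,  0.21119732, -0.49885045]), 'moment': array([-0.00832429, -0.00208035,  0.00292322]), 'gripper_force': 0.0, 'gripper_width': 0.08513802647028137}
```

View pics/scene0.png

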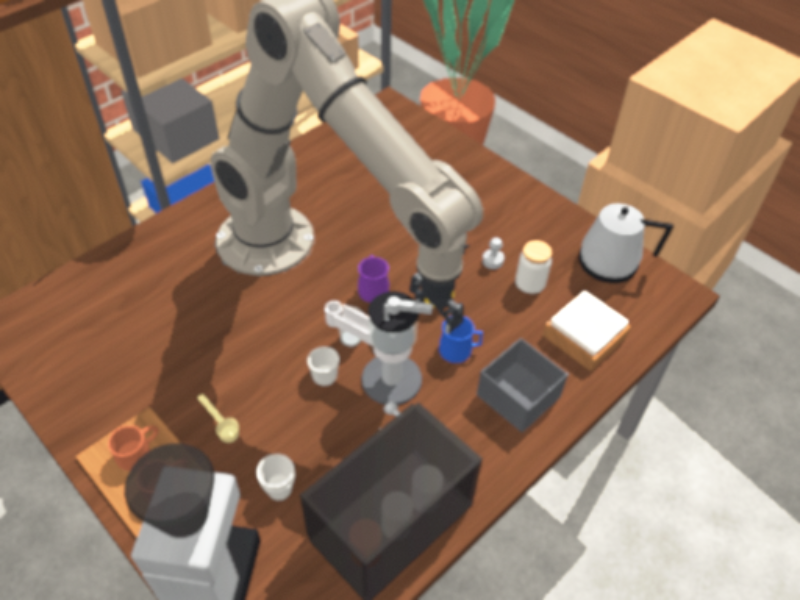

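View pics/side0.png

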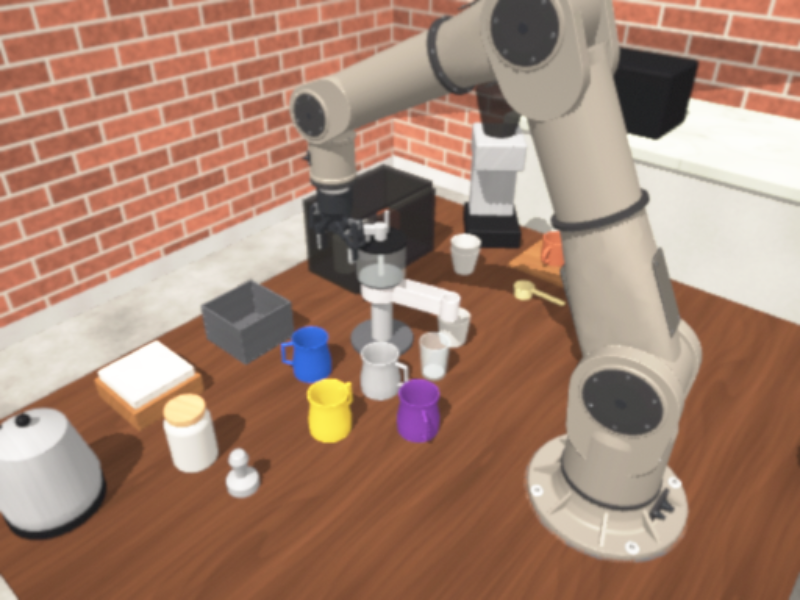

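The scene view shows the dispenser at (392,350) with the chute pointing up-left to (335,315). The side view shows the jug candidates: grey steel (380,370), blue (311,354), yellow (330,410) and purple (418,410). Only the grey one at (380,370) is steel, and it stands in the row with the tumbler (434,355) and cup (455,325), so it's the jug. I'll confirm it in a crop and measure.

```bash
python3 - <<'E'
from h import *
from scipy.optimize import least_squares
def circ(P):
    f=lambda q:np.hypot(P[:,0]-q[0],P[:,1]-q[1])-q[2]
    s=least_squares(f,[*P[:,:2].mean(0),.04],loss='soft_l1',f_scale=.002);return s.x.round(4),len(P)
d=np.load("side0.npz");W=d["W"];s=1.5625
im=d["color"][140:300,180:330]; cv2.imwrite("pics/crop.png",cv2.resize(im,(750,800*1)[:1]+(600,),interpolation=cv2.INTER_CUBIC))
d2=np.load("scene0.npz");W2=d2["W"]
def box(W,u0,u1,v0,v1,z0,z1):
    P=W[int(v0/s):int(v1/s),int(u0/s):int(u1/s)].reshape(-1,3);return P[(P[:,2]>z0)&(P[:,2]<z1)]
for n,a in dict(jug=(355,402,345,400),tumb=(420,448,335,378),cup=(438,470,308,345),purple=(398,440,380,440),blue=(292,331,328,382),yellow=(307,352,380,440)).items():
    P=box(W,*a,.02,.1); print(n,circ(P),P[:,2].max().round(3))
for n,WW,a in(("side",W,(340,425,225,365)),("scene",W2,(350,430,280,410))):
    for z in((.004,.02),(.025,.12),(.195,.262),(.275,.286),(.287,.312),(.315,.34)):
        P=box(WW,*a,*z)
        print(n,z,circ(P) if len(P)>5 else P, P.mean(0).round(3))
P=box(W,385,470,270,330,.13,.185);print("chute side",P.mean(0),P.min(0),P.max(0))
P=box(W2,320,375,295,345,.12,.185);print("chute scene",P.mean(0),P.min(0),P.max(0))
for n,WW,a in(("side",W,(340,425,205,260)),("scene",W2,(350,440,280,330))):
    P=box(WW,*a,.287,.34); print(n,P.round(3).tolist()[::3])
E
```

```text
jug (array([0.5016, 0.0587, 0.0375]), 719) 0.098
tumb (array([ 0.4441, -0.0549,  0.0298]), 414) 0.093
cup (array([ 0.4862, -0.1797,  0.0344]), 298) 0.093
purple (array([0.3621, 0.0997, 0.0379]), 845) 0.1
blue (array([0.6547, 0.1192, 0.0375]), 673) 0.098
yellow (array([0.4964, 0.2162, 0.0376]), 858) 0.1
side (0.004, 0.02) (array([ 0.6659, -0.2401,  0.1878]), 566) [ 0.639 -0.101  0.013]
side (0.025, 0.12) (array([ 0.5179, -0.2756,  0.297 ]), 1055) [ 0.651 -0.122  0.071]
side (0.195, 0.262) (array([ 0.6138, -0.069 ,  0.0546]), 531) [ 0.585 -0.035  0.23 ]
side (0.275, 0.286) (array([ 0.5974, -0.0654,  0.0362]), 325) [ 0.594 -0.061  0.28 ]
side (0.287, 0.312) (array([ 0.6163, -0.0232,  0.0353]), 210) [ 0.62  -0.027  0.301]
side (0.315, 0.34) (array([ 0.6277, -0.0013,  0.0212]), 84) [0.621 0.006 0.327]
scene (0.004, 0.02) (array([0.5236, 0.0053, 0.1399]), 932) [ 0.596 -0.054  0.012]
scene (0.025, 0.12) (array([0.5527, 0.0621, 0.1612]), 368) [0.494 0.003 0.059]
scene (0.195, 0.262) (array([ 0.7116, -0.1635,  0.0935]), 369) [ 0.661 -0.104  0.227]
scene (0.275, 0.286) (array([ 0.6136, -0.0632
[... 5276 characters left out ...]
5, 0.303], [0.651, -0.049, 0.306], [0.659, -0.042, 0.306], [0.665, -0.033, 0.305], [0.674, -0.028, 0.31], [0.681, -0.02, 0.309], [0.623, -0.098, 0.316], [0.618, -0.078, 0.295], [0.624, -0.07, 0.294], [0.631, -0.062, 0.293], [0.638, -0.055, 0.293], [0.646, -0.048, 0.295], [0.654, -0.041, 0.296], [0.664, -0.037, 0.302], [0.674, -0.033, 0.308], [0.681, -0.025, 0.307], [0.626, -0.101, 0.316], [0.618, -0.078, 0.289], [0.627, -0.068, 0.289], [0.655, -0.042, 0.293], [0.662, -0.034, 0.292], [0.672, -0.029, 0.297], [0.679, -0.022, 0.298], [0.625, -0.1, 0.309], [0.675, -0.023, 0.289], [0.62, -0.095, 0.294], [0.624, -0.094, 0.292], [0.648, -0.064, 0.288], [0.626, -0.095, 0.289], [0.634, -0.117, 0.287]]
```

View pics/crop.png

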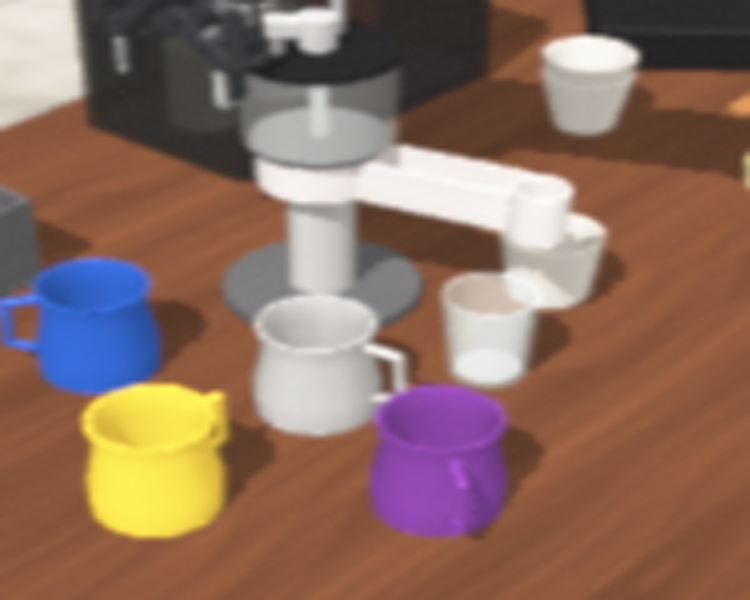

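The crop confirms it: the grey steel jug at crop (318,360) stands in line with the tumbler (490,330) and cup (553,260), and the chute is now over the cup. Next I'll refine with known radii.

```bash
cat >> h.py <<'E'
from scipy.optimize import least_squares
def fitc(P,x0,rad):
    s=least_squares(lambda q:np.hypot(P[:,0]-q[0],P[:,1]-q[1])-rad,x0,loss='soft_l1',f_scale=.0015);return s.x.round(4),len(P),round(2*s.cost**.5/len(P)**.5,4)
def near(P,c,r0,r1,z0,z1):
    d=np.hypot(P[:,0]-c[0],P[:,1]-c[1]);return P[(d>r0)&(d<r1)&(P[:,2]>z0)&(P[:,2]<z1)]
E
python3 - <<'E'
from h import *
C=[np.load(n+"0.npz")["W"].reshape(-1,3) for n in("side","scene")]; C=[c[~np.isnan(c).any(1)] for c in C]; C.append(np.vstack(C))
a=np.array([.615,-.067])
for n,P in zip(("side","scene","both"),C):
    print(n)
    print(" tank",fitc(near(P,a,.04,.07,.195,.262),a,.055))
    print(" foot",fitc(near(P,a,.068,.082,.002,.012),a,.075))
    print(" lid side",fitc(near(P,a,.05,.066,.272,.278),a,.058))
    print(" column",fitc(near(P,a,.0,.045,.03,.12),a,.02))
    print(" collar",fitc(near(P,a,.03,.05,.14,.172),a,.045))
    q=near(P,a,.022,.042,.316,.328);print(" post",len(q),np.median(q,0).round(4) if len(q) else 0)
    q=near(P,a,.022,.042,.284,.2985);
    t=np.array([.440,-.12]);q=near(P,a,.145,.2,.128,.175);q=q[q[:,1]<-.03];print(" spout",fitc(q,t,.020))
    q=near(P,a,.06,.145,.14,.18);q=q[(q[:,0]<.58)&(q[:,1]<0)];
    if len(q):print(" chute pts",len(q),np.median(np.arctan2(-(q[:,1]-a[1]),-(q[:,0]-a[0]))))
    q=near(P,a,.045,.09,.30,.32);q=q[(np.arctan2(q[:,1]-a[1],q[:,0]-a[0])>0.2)&(np.arctan2(q[:,1]-a[1],q[:,0]-a[0])<1)];d=q[:,:2]-a;print(" gate",len(q),np.median(np.arctan2(d[:,1],d[:,0])),np.hypot(*d.T).max() if len(q) else 0)
    j=np.array([.5016,.0587])
    for z0 in(.086,.09):print(" jug rim",fitc(near(P,j,.033,.048,z0,.101),j,.040))
    print(" jug body",fitc(near(P,j,.03,.049,.02,.05),j,.042))
    print(" cup",fitc(near(P,[.486,-.18],.02,.05,.06,.075),[.486,-.18],.037)," tumb",fitc(near(P,[.444,-.055],.02,.045,.02,.085),[.444,-.055],.033))
E
```

```text
side
 tank (array([ 0.614 , -0.0696]), 514, np.float64(0.0024))
 foot (array([ 0.614 , -0.0698]), 64, np.float64(0.003))
 lid side (array([ 0.614 , -0.0696]), 53, np.float64(0.0022))
 column (array([ 0.6098, -0.0662]), 261, np.float64(0.0028))
 collar (array([ 0.6136, -0.0699]), 164, np.float64(0.0024))
 post 8 [ 0.6199 -0.0959  0.322 ]
 spout (array([ 0.4499, -0.1085]), 222, np.float64(0.0037))
 chute pts 359 0.11299301750944295
 gate 2 0.8825729555879027 0.06729882759033998
 jug rim (array([0.5015, 0.0583]), 119, np.float64(0.0031))
 jug rim (array([0.502, 0.058]), 78, np.float64(0.0028))
 jug body (array([0.5032, 0.0572]), 237, np.float64(0.0029))
 cup (array([ 0.4876, -0.1818]), 82, np.float64(0.0026))  tumb (array([ 0.4452, -0.0563]), 369, np.float64(0.0036))
scene
 tank (array([ 0.6137, -0.0658]), 331, np.float64(0.0022))
 foot (array([ 0.6136, -0.067 ]), 112, np.float64(0.0037))
 lid side (array([ 0.6149, -0.0657]), 57, np.float64(0.0037))
 column (array([ 0.6171, -0.0692]), 144, np.float64(0.0027))
 collar (array([ 0.6136, -0.0657]), 107, np.float64(0.0021))
 post 7 [ 0.6258 
[... 744 characters left out ...]
27))
 post 15 [ 0.6223 -0.0962  0.324 ]
 spout (array([ 0.4515, -0.1072]), 354, np.float64(0.0054))
 chute pts 591 0.1272954230264064
 gate 70 0.6691709621523936 0.08671290672265385
 jug rim (array([0.5015, 0.0583]), 119, np.float64(0.0031))
 jug rim (array([0.502, 0.058]), 78, np.float64(0.0028))
 jug body (array([0.5032, 0.0572]), 237, np.float64(0.0029))
 cup (array([ 0.4883, -0.1809]), 181, np.float64(0.003))  tumb (array([ 0.4448, -0.0548]), 439, np.float64(0.0038))h.py:14: RuntimeWarning: invalid value encountered in scalar divide
  s=least_squares(lambda q:np.hypot(P[:,0]-q[0],P[:,1]-q[1])-rad,x0,loss='soft_l1',f_scale=.0015);return s.x.round(4),len(P),round(2*s.cost**.5/len(P)**.5,4)
```

Request:
send_rows(
  deltas=[
    [[0, 0, -0.4, 0, 0], [0, 0, -0.8, 0, 0], [0, 0, -0.8, 0, 0], [0, 0, -0.8, 0, 0], [0, 0, -0.8, 0, 0], [0, 0, -0.8, 0, 0], [0, 0, -0.8, 0, 0], [0, 0, -0.8, 0, 0]],
  ],
)

```text
clock: 1.15
tool_pos: [0.6748, -0.0, 0.4304]
orientation: [-0.0, 0.707, 0.707, -0.001]
ft_force: [1.0, 0.2, 0.2]
gripper_width: -0.0002
gripper_force: 0.0
```

Request:
send_rows(
  deltas=[
    [[-0.15, -0.165, 0, -0.01, 0], [-0.3, -0.33, 0, -0.02, 0], [-0.45, -0.5, 0, -0.03, 0], [-0.6, -0.66, 0, -0.0376, 0], [-0.6, -0.66, 0, -0.0376, 0], [-0.6, -0.66, 0.2, -0.0376, 0], [-0.6, -0.66, 0.4, -0.0376, 0], [-0.6, -0.66, 0.6, -0.0376, 0], [-0.6, -0.66, 0.8, -0.0376, 0], [-0.6, -0.66, 0.8, -0.0376, 0]],
  ],
)

```text
clock: 2.4
tool_pos: [0.5084, -0.1491, 0.2285]
orientation: [-0.003, 0.619, 0.786, -0.002]
ft_force: [0.4, 0.5, 0.3]
gripper_width: 0.0001
gripper_force: 0.0
```

Request:
send_rows(
  deltas=[
    [[0, 0, 0.1, 0, 0], [0, 0, 0.2, 0, 0], [0, 0, 0.32, 0, 0], [0, 0, 0.32, 0, 0], [0, 0, 0.32, 0, 0]],
  ],
)

```text
clock: 3.02
tool_pos: [0.5112, -0.1501, 0.1534]
orientation: [0.001, 0.619, 0.785, 0.001]
ft_force: [-0.7, -0.8, 0.7]
gripper_width: 0.0001
gripper_force: 0.0
```

```bash
cat > plan.py <<'E'
import sys
from h import *
# rows from current pose along arc phi0..phi1: contact offset h, radius rho
f0,f1,n,rho,off=map(float,sys.argv[1:6]); a=np.array([.614,-.068])
s=r.read_state();Rm=R.from_quat(np.roll(s["orientation"],-1)).as_matrix();p=s["tool_pos"]
cur=np.arctan2(Rm[0,0],Rm[1,0]); print(p.round(4),cur.round(3))
for f in np.linspace(f0,f1,int(n)):
    u=np.array([-np.cos(f),np.sin(f)]);v=np.array([np.sin(f),np.cos(f)])
    t=np.array([*(a+rho*u-off*v),p[2]]); d=Rm.T@(t-p)/.25
    print([*d.round(3),round((f-cur)/2/np.pi,4),0],end=", ")
E
python3 plan.py -0.236 0.65 10 .12 .031
python3 - <<'E'
from h import *
c=r.camera("side");cv2.imwrite("pics/s1.png",cv2.resize(c["color"][120:270,170:350],(800,600)))
E
```

```text
[ 0.5112 -0.1501  0.1534] -0.236
[np.float64(0.099), np.float64(-0.003), np.float64(-0.0), np.float64(0.0), 0], [np.float64(0.147), np.float64(-0.013), np.float64(-0.0), np.float64(0.0157), 0], [np.float64(0.196), np.float64(-0.018), np.float64(-0.0), np.float64(0.0314), 0], [np.float64(0.244), np.float64(-0.019), np.float64(-0.0), np.float64(0.047), 0], [np.float64(0.293), np.float64(-0.014), np.float64(-0.0), np.float64(0.0627), 0], [np.float64(0.341), np.float64(-0.005), np.float64(-0.0), np.float64(0.0784), 0], [np.float64(0.388), np.float64(0.009), np.float64(-0.0), np.float64(0.094), 0], [np.float64(0.433), np.float64(0.027), np.float64(-0.0), np.float64(0.1097), 0], [np.float64(0.476), np.float64(0.05), np.float64(-0.0), np.float64(0.1254), 0], [np.float64(0.517), np.float64(0.077), np.float64(-0.0), np.float64(0.141), 0],
```

View pics/s1.png

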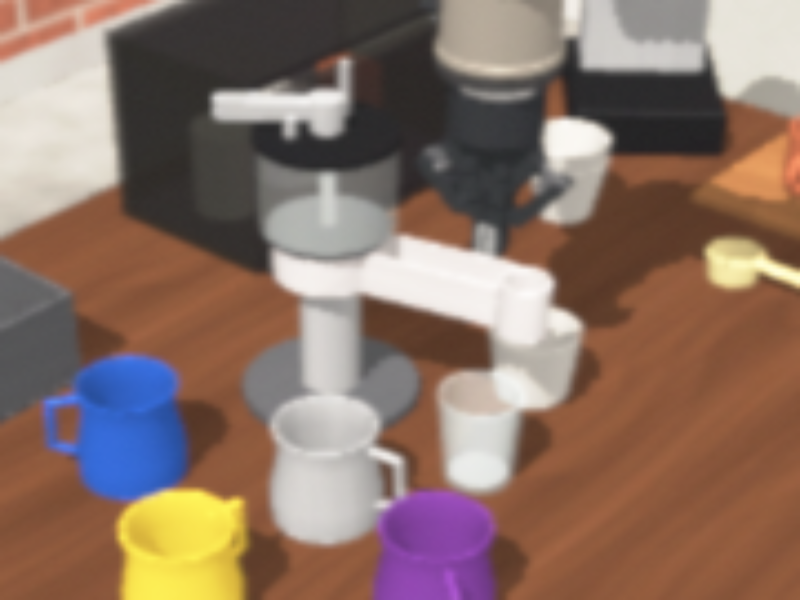

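The closed fingertip stands at (487,235), just behind the chute's far side. The gate is still by its short post at (290,125). Pushing now.

Request:
send_rows(
  deltas=[
    [[0.05, 0, 0, 0, 0], [0.099, -0.003, 0, 0, 0], [0.147, -0.013, 0, 0.0157, 0], [0.196, -0.018, 0, 0.031, 0], [0.244, -0.019, 0, 0.047, 0], [0.293, -0.014, 0, 0.063, 0], [0.341, -0.005, 0, 0.078, 0], [0.388, 0.009, 0, 0.094, 0], [0.433, 0.027, 0, 0.11, 0], [0.433, 0.027, 0, 0.11, 0]],
  ],
)

```text
clock: 4.32
tool_pos: [0.4911, -0.0417, 0.1516]
orientation: [-0.0, 0.848, 0.531, 0.0]
ft_force: [-0.5, -0.3, 0.3]
gripper_width: 0.0001
gripper_force: 0.0
```

```bash
cat > meas.py <<'E'
from h import *
a=np.array([.614,-.068])
st=r.read_state();print(st["tool_pos"].round(4),st["ft_force"].round(1))
for n in("side","scene"):
    P=cloud(r.camera(n)).reshape(-1,3);P=P[~np.isnan(P).any(1)]
    # sides' tops / spout: points far out above all cups
    q=near(P,a,.155,.2,.128,.172); f=np.arctan2(q[:,1]-a[1],-(q[:,0]-a[0])); q=q[(f>-.6)&(f<1.2)]
    if len(q)<20: print(n,"few",len(q));continue
    x,m,e=fitc(q,q.mean(0)[:2]+[.0,-.0],.02)
    g=near(P,a,.045,.09,.298,.313);d=g[:,:2]-a;fg=np.arctan2(d[:,1],d[:,0]);k=(np.abs(fg)<1.4)
    print(n,"spout",x,m,e,"phi",np.arctan2(x[1]-a[1],a[0]-x[0]).round(3),np.hypot(*(x-a)).round(3),"gate",k.sum(),np.median(fg[k]).round(3))
    j=near(P,[.502,.059],.033,.048,.086,.101);print("  jug",fitc(j,[.502,.059],.04) if len(j)>20 else len(j))
E
python3 meas.py; python3 plan.py 0.75 0.85 3 .12 .031
```

```text
[ 0.4911 -0.0417  0.1516] [-0.5 -0.3  0.3]
side spout [0.4637 0.0106] 167 0.0025 phi 0.482 0.17 gate 61 0.729
  jug (array([0.5026, 0.0583]), 122, np.float64(0.0029))
scene few 19
[ 0.491  -0.0429  0.1515] 0.452
[np.float64(0.147), np.float64(-0.009), np.float64(0.0), np.float64(0.0475), 0], [np.float64(0.172), np.float64(-0.007), np.float64(0.0), np.float64(0.0554), 0], [np.float64(0.196), np.float64(-0.004), np.float64(0.0), np.float64(0.0634), 0],
```

Request:
send_rows(
  deltas=[
    [[0.04, -0.003, 0, 0.012, 0], [0.08, -0.006, 0, 0.024, 0], [0.12, -0.009, 0, 0.036, 0], [0.147, -0.009, 0, 0.047, 0], [0.162, -0.008, 0, 0.052, 0], [0.162, -0.008, 0, 0.052, 0]],
  ],
)

```text
clock: 5.18
tool_pos: [0.5072, -0.006, 0.1513]
orientation: [-0.0, 0.923, 0.385, -0.0]
ft_force: [0.0, -0.2, -0.2]
gripper_width: -0.0001
gripper_force: 0.0
```

```bash
python3 meas.py; python3 plan.py 0.8 0.9 3 .12 .031
```

```text
[ 0.5072 -0.006   0.1513] [ 0.  -0.2 -0.2]
side spout [0.4954 0.0531] 157 0.0022 phi 0.796 0.17 gate 59 0.725
  jug (array([0.5028, 0.058 ]), 101, np.float64(0.0028))
scene spout [0.4968 0.0544] 43 0.0029 phi 0.807 0.169 gate 62 0.617
  jug 0
[ 0.5071 -0.0062  0.1513] 0.78
[np.float64(0.011), np.float64(-0.004), np.float64(0.0), np.float64(0.0031), 0], [np.float64(0.035), np.float64(-0.01), np.float64(0.0), np.float64(0.0111), 0], [np.float64(0.059), np.float64(-0.013), np.float64(0.0), np.float64(0.019), 0],
```

Request:
send_rows(
  deltas=[
    [[0.013, -0.004, 0, 0.004, 0], [0.026, -0.007, 0, 0.008, 0], [0.026, -0.007, 0, 0.008, 0], [0.026, -0.007, 0, 0.008, 0]],
  ],
)

```text
clock: 5.78
tool_pos: [0.5106, 0.0001, 0.1513]
orientation: [-0.0, 0.932, 0.361, 0.0]
ft_force: [-1.1, 0.2, 0.5]
gripper_width: -0.0002
gripper_force: 0.0
```

```bash
python3 meas.py
```

```text
[5.106e-01 1.000e-04 1.513e-01] [-1.1  0.2  0.5]
side spout [0.5025 0.0595] 160 0.0024 phi 0.852 0.169 gate 61 0.724
  jug (array([0.5029, 0.0574]), 98, np.float64(0.0029))
scene spout [0.5041 0.0616] 43 0.0031 phi 0.867 0.17 gate 53 0.627
  jug 0
```

Spout within about 3 mm of the jug's mouth centre. Backing off and rising.

Request:
send_rows(
  deltas=[
    [[-0.06, 0, 0, 0, 0], [-0.12, 0, 0, 0, 0], [-0.12, 0, -0.2, 0, 0], [-0.12, 0, -0.4, 0, 0], [-0.12, 0, -0.6, 0, 0], [-0.12, 0, -0.8, 0, 0], [-0.12, 0, -1, 0, 0], [-0.12, 0, -1, 0, 0]],
  ],
)

```text
clock: 6.88
tool_pos: [0.4888, -0.0212, 0.4048]
orientation: [0.0, 0.933, 0.361, 0.003]
ft_force: [-0.3, -0.6, -1.5]
gripper_width: 0.0001
gripper_force: 0.0
```

```bash
python3 meas.py; cat > plang.py <<'E'
import sys
from h import *
t0,t1,n,rho,off,z=map(float,sys.argv[1:7]); a=np.array([.614,-.068])
s=r.read_state();Rm=R.from_quat(np.roll(s["orientation"],-1)).as_matrix();p=s["tool_pos"]
cur=np.arctan2(Rm[0,0],Rm[1,0]); print(p.round(4),cur.round(3))
for f in np.linspace(t0,t1,int(n)):
    u=np.array([np.cos(f),np.sin(f)]);v=np.array([-np.sin(f),np.cos(f)])
    d=Rm.T@(np.array([*(a+rho*u+off*v),z])-p)/.25
    print([float(x) for x in d.round(3)]+[round(float(-f-cur)/2/np.pi,4),0],end=", ")
E
python3 plang.py .66 .66 1 .082 .045 .4
```

```text
[ 0.4888 -0.0212  0.4048] [-0.3 -0.6 -1.5]
side spout [0.5024 0.0595] 165 0.0024 phi 0.852 0.169 gate 57 0.714
  jug (array([0.503 , 0.0582]), 93, np.float64(0.003))
scene spout [0.5064 0.062 ] 45 0.003 phi 0.879 0.169 gate 57 0.624
  jug 0
[ 0.4877 -0.021   0.4012] 0.833
[0.588, 0.325, 0.005, -0.2376, 0],
```

Request:
send_rows(
  deltas=[
    [[0.1, 0.055, 0, -0.029, 0], [0.2, 0.11, 0, -0.058, 0], [0.3, 0.16, 0, -0.087, 0], [0.4, 0.22, 0, -0.116, 0], [0.5, 0.275, 0, -0.145, 0], [0.588, 0.325, 0, -0.174, 0], [0.588, 0.325, 0, -0.203, 0], [0.588, 0.325, 0, -0.232, 0], [0.588, 0.325, 0, -0.2376, 0], [0.588, 0.325, 0, -0.2376, 0]],
  ],
)

```text
clock: 8.22
tool_pos: [0.6514, 0.0182, 0.4006]
orientation: [-0.0, 0.441, 0.898, -0.0]
ft_force: [-0.0, 0.3, 0.1]
gripper_width: -0.0002
gripper_force: 0.0
```

Request:
send_rows(
  deltas=[
    [[0, 0, 0.1, 0, 0], [0, 0, 0.2, 0, 0], [0, 0, 0.3, 0, 0], [0, 0, 0.4, 0, 0], [0, 0, 0.42, 0, 0], [0, 0, 0.42, 0, 0]],
  ],
)

```text
clock: 8.98
tool_pos: [0.6518, 0.0186, 0.2967]
orientation: [0.0, 0.44, 0.898, 0.0]
ft_force: [-0.0, 0.6, 0.3]
gripper_width: -0.0003
gripper_force: 0.0
```

```bash
python3 plang.py .66 -.33 10 .082 .018 .296; python3 - <<'E'
from h import *
c=r.camera("scene");cv2.imwrite("pics/s2.png",cv2.resize(c["color"][140:260,180:340],(800,600)))
E
```

```text
[0.6518 0.0186 0.2967] -0.66
[-0.109, -0.004, 0.003, -0.0001, 0], [-0.145, 0.002, 0.003, 0.0174, 0], [-0.182, 0.004, 0.003, 0.0349, 0], [-0.219, 0.002, 0.003, 0.0524, 0], [-0.256, -0.004, 0.003, 0.07, 0], [-0.291, -0.014, 0.003, 0.0875, 0], [-0.325, -0.028, 0.003, 0.105, 0], [-0.358, -0.046, 0.003, 0.1225, 0], [-0.388, -0.067, 0.003, 0.14, 0], [-0.416, -0.092, 0.003, 0.1575, 0],
```

View pics/s2.png

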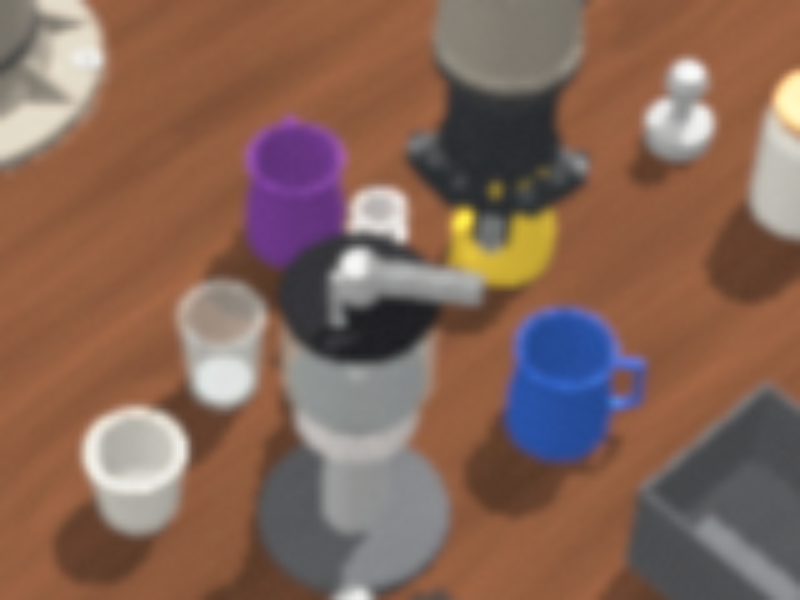

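The fingertip at (490,230) is on the shut side of the arm's end (480,290), and the spout hangs behind the lid at (380,210). I'll sweep the gate, keeping 4 mm further in.

Request:
send_rows(
  deltas=[
    [[-0.05, -0.016, 0.003, 0, 0], [-0.109, -0.02, 0.003, 0, 0], [-0.145, -0.014, 0.003, 0.0174, 0], [-0.182, -0.012, 0.003, 0.035, 0], [-0.219, -0.013, 0.003, 0.0524, 0], [-0.254, -0.02, 0.003, 0.07, 0], [-0.286, -0.028, 0.003, 0.0875, 0], [-0.318, -0.041, 0.003, 0.105, 0], [-0.347, -0.058, 0.003, 0.1225, 0], [-0.347, -0.058, 0.003, 0.1225, 0]],
  ],
)

```text
clock: 10.28
tool_pos: [0.6939, -0.0604, 0.2957]
orientation: [0.0, 0.745, 0.667, -0.0]
ft_force: [-1.1, 0.1, 0.1]
gripper_width: -0.0001
gripper_force: 0.0
```

```bash
python3 meas.py; python3 plang.py -.11 -.95 11 .078 .018 .296
```

```text
[ 0.6939 -0.0604  0.2957] [-1.1  0.1  0.1]
side spout [0.5024 0.0598] 155 0.0024 phi 0.853 0.17 gate 58 0.013
  jug (array([0.503 , 0.0574]), 95, np.float64(0.0031))
scene spout [0.5061 0.0628] 41 0.0034 phi 0.881 0.17 gate 61 -0.113
  jug 0
[ 0.6937 -0.0591  0.2956] 0.107
[0.002, -0.001, -0.002, 0.0006, 0], [-0.025, 0.004, -0.002, 0.0139, 0], [-0.051, 0.006, -0.002, 0.0273, 0], [-0.078, 0.007, -0.002, 0.0407, 0], [-0.105, 0.005, -0.002, 0.054, 0], [-0.132, 0.001, -0.002, 0.0674, 0], [-0.158, -0.006, -0.002, 0.0808, 0], [-0.183, -0.014, -0.002, 0.0941, 0], [-0.208, -0.025, -0.002, 0.1075, 0], [-0.232, -0.037, -0.002, 0.1209, 0], [-0.254, -0.052, -0.002, 0.1342, 0],
```

Request:
send_rows(
  deltas=[
    [[-0.025, 0.004, 0, 0.014, 0], [-0.051, 0.006, 0, 0.027, 0], [-0.078, 0.007, 0, 0.041, 0], [-0.105, 0.005, 0, 0.054, 0], [-0.132, 0.001, 0, 0.067, 0], [-0.158, -0.006, 0, 0.081, 0], [-0.183, -0.014, 0, 0.094, 0], [-0.208, -0.025, 0, 0.1075, 0], [-0.208, -0.025, 0, 0.1075, 0]],
  ],
)

```text
clock: 11.5
tool_pos: [0.6816, -0.11, 0.2957]
orientation: [0.0, 0.923, 0.384, -0.0]
ft_force: [0.3, -0.3, -0.1]
gripper_width: 0.0002
gripper_force: 0.0
```

```bash
python3 meas.py; python3 plang.py -.78 -.98 6 .078 .018 .296;python3 - <<'E'
from h import *
a=np.array([.614,-.068])
for n in("side","scene"):
    P=cloud(r.camera(n)).reshape(-1,3);P=P[~np.isnan(P).any(1)]
    q=near(P,a,.022,.04,.316,.332);d=q[:,:2]-a;f=np.arctan2(d[:,1],d[:,0]);print(n,"post",len(q),np.median(f[f<-.9]) if len(q) else 0)
c=r.camera("scene");cv2.imwrite("pics/s3.png",cv2.resize(c["color"][140:260,180:340],(800,600)))
E
```

```text
[ 0.6816 -0.11    0.2957] [ 0.3 -0.3 -0.1]
side spout [0.5029 0.0594] 159 0.0022 phi 0.854 0.169 gate 43 -0.673
  jug (array([0.5037, 0.0577]), 102, np.float64(0.003))
scene few 0
[ 0.6818 -0.1093  0.2956] 0.781
[-0.001, 0.003, -0.002, -0.0001, 0], [-0.014, 0.006, -0.002, 0.0062, 0], [-0.026, 0.008, -0.002, 0.0126, 0], [-0.039, 0.009, -0.002, 0.019, 0], [-0.052, 0.01, -0.002, 0.0253, 0], [-0.065, 0.011, -0.002, 0.0317, 0], side post 10 -1.3325550167835647
scene post 9 -1.2546965520311346
```

View pics/s3.png

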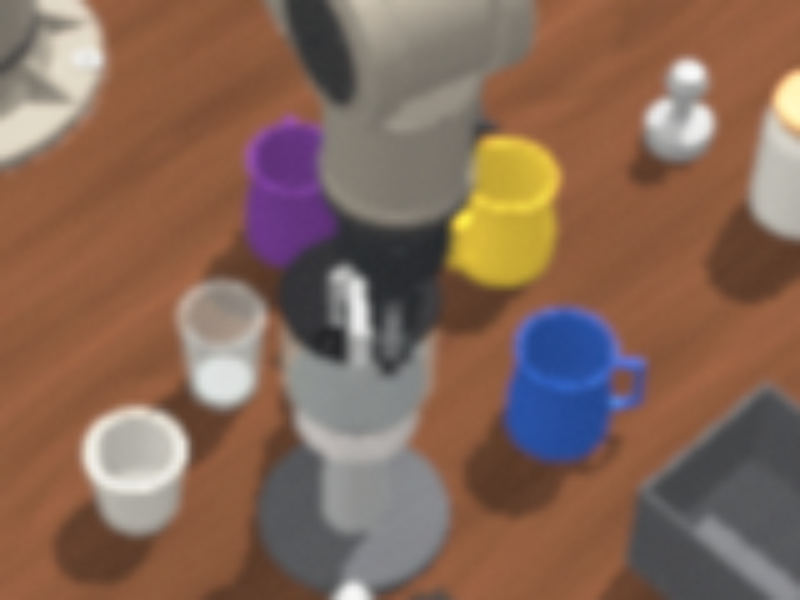

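The arm at (355,315) has nearly reached the tall post (335,295). I'll creep on while watching the force.

Request:
send_rows(
  deltas=[
    [[-0.007, 0.002, 0, 0.003, 0], [-0.014, 0.003, 0, 0.006, 0], [-0.02, 0.004, 0, 0.009, 0], [-0.026, 0.005, 0, 0.0126, 0], [-0.03, 0.006, 0, 0.015, 0], [-0.03, 0.006, 0, 0.015, 0]],
  ],
)

```text
clock: 12.5
tool_pos: [0.6773, -0.1162, 0.2956]
orientation: [-0.0, 0.941, 0.339, -0.0]
ft_force: [1.1, -1.0, -0.6]
gripper_width: 0.0001
gripper_force: 0.0
```

```bash
python3 meas.py
```

```text
[ 0.6773 -0.1162  0.2956] [ 1.1 -1.  -0.6]
side spout [0.5027 0.0595] 158 0.0022 phi 0.853 0.169 gate 43 -0.728
  jug (array([0.503 , 0.0577]), 90, np.float64(0.003))
scene few 0
```

Request:
send_rows(
  deltas=[
    [[-0.004, 0, 0, 0.002, 0], [-0.008, 0, 0, 0.004, 0], [-0.012, 0.001, 0, 0.006, 0], [-0.012, 0.001, 0, 0.006, 0]],
  ],
)

```text
clock: 13.1
tool_pos: [0.6752, -0.1183, 0.2956]
orientation: [-0.0, 0.947, 0.321, -0.0]
ft_force: [-0.1, 1.2, 0.7]
gripper_width: -0.0001
gripper_force: 0.0
```

Request:
send_rows(
  deltas=[
    [[-0.004, 0, 0, 0.002, 0], [-0.008, 0, 0, 0.004, 0], [-0.008, 0, 0, 0.004, 0]],
  ],
)

```text
clock: 13.48
tool_pos: [0.6736, -0.1195, 0.2956]
orientation: [-0.0, 0.951, 0.309, -0.0]
ft_force: [0.9, 0.3, 0.1]
gripper_width: 0.0001
gripper_force: 0.0
```

No stop felt yet. I'll back off sideways and rise for an unobstructed look.

Request:
send_rows(
  deltas=[
    [[0.1, 0, 0, 0, 0], [0.2, 0, 0, 0, 0], [0.2, 0, -0.2, 0, 0], [0.2, 0, -0.4, 0, 0], [0.5, 0.2, -0.6, 0, 0], [0.6, 0.3, -0.7, 0, 0], [0.6, 0.3, -0.7, 0, 0], [0.6, 0.3, -0.7, 0, 0]],
  ],
)

```text
clock: 14.48
tool_pos: [0.8409, -0.0922, 0.4691]
orientation: [0.0, 0.951, 0.31, -0.0]
ft_force: [0.1, -0.3, -1.3]
gripper_width: -0.0002
gripper_force: 0.0
```

```bash
python3 meas.py; python3 - <<'E'
from h import *
a=np.array([.614,-.068])
c=r.camera("scene");P=cloud(c).reshape(-1,3);P=P[~np.isnan(P).any(1)]
q=near(P,a,.03,.088,.306,.317);d=q[:,:2]-a;f=np.arctan2(d[:,1],d[:,0]);print(len(q),np.percentile(f,[5,25,50,75,95]).round(3))
k=np.hypot(*d.T)>.055;print(f[k].mean(),d[k].mean(0))
q=near(P,a,.018,.042,.282,.299);d=q[:,:2]-a;f=np.arctan2(d[:,1],d[:,0]);print("posts",np.sort(f).round(2))
cv2.imwrite("pics/s4.png",cv2.resize(c["color"][165:225,225:305],(800,600),interpolation=cv2.INTER_CUBIC))
E
```

```text
[ 0.8409 -0.0922  0.4691] [ 0.1 -0.3 -1.3]
side spout [0.5027 0.0597] 160 0.0024 phi 0.854 0.169 gate 20 -0.919
  jug (array([0.5027, 0.0578]), 93, np.float64(0.0028))
scene spout [0.5053 0.0637] 48 0.003 phi 0.881 0.171 gate 40 -0.87
  jug 0
47 [-1.011 -0.952 -0.907 -0.832 -0.742]
-0.8933763054984424 [ 0.04418271 -0.05497762]
posts [-2.95 -2.94 -2.88 -2.76 -2.7  -2.65 -2.61 -2.55 -2.48 -2.47 -2.47 -2.45
 -2.27 -2.24 -2.15 -2.11 -2.08 -1.91 -1.84 -1.79 -1.73 -1.67 -1.67 -1.61
 -1.44 -1.28 -1.25 -1.25 -1.25 -1.2  -1.19 -1.15 -1.14 -0.71 -0.61 -0.56
 -0.53 -0.47 -0.47 -0.39 -0.26 -0.24 -0.16 -0.14 -0.06  0.07  0.11  0.15
  0.33  0.43  0.48  0.6   0.64  0.64  0.71  0.83  0.85  0.89  0.99  1.
  1.03  1.07  1.11  1.12  1.12  1.23  1.44  1.44  1.53  1.55  1.56  1.78
  2.04  2.24  2.78  2.99  3.01]
```

View pics/s4.png

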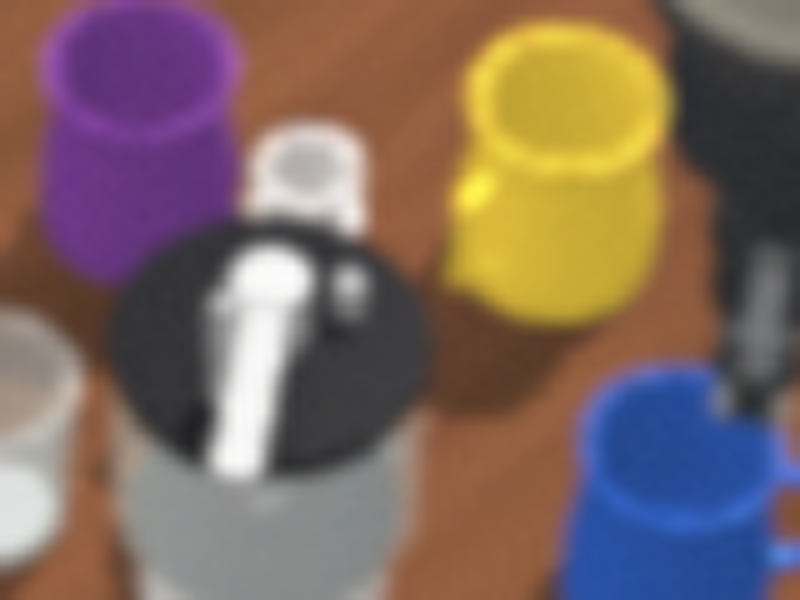

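The picture shows the arm from the hub (270,265) to its tip (238,470), lying beside the tall post (215,300). The short post is at (350,275). Now I'll compute the gate angle from these pixels.

```bash
python3 - <<'E'
from h import *
c=r.camera("scene");Rm=R.from_quat(np.roll(c["rotation"],-1)).as_matrix()
def hit(u,v,z):
    n=cv2.undistortPoints(np.array([[[225+u/10-.45,165+v/10-.45]]]),c["camera_matrix"],np.array([c["k1"],0,0,0,0.])).ravel()
    d=Rm@[*n,1];return (np.array(c["origin"])+d*(z-c["origin"][2])/d[2])[:2]
hub=hit(270,265,.312);tip=hit(240,468,.310);sp=hit(350,270,.298);tp=hit(215,297,.330)
a=np.array([.614,-.067])
print(hub,tip,sp,tp)
an=lambda p,o:np.arctan2(*(p-o)[::-1])
for o in(hub,a):print(an(tip,o),an(sp,o),an(tp,o))
E
```

```text
[ 0.60885566 -0.06281837] [ 0.66504589 -0.13033531] [ 0.62115797 -0.03558163] [ 0.61717534 -0.09699267]
-0.8767042031743948 1.146545596368927 -1.3319932152655096
-0.8924302191028884 1.3467922165063066 -1.4653186725051008
```

The gate is near 1.68 by estimate. To be sure, I'll go back and press on gently until the stop is felt.

Request:
send_rows(
  deltas=[
    [[-0.1, -0.1, 0.1, 0, 0], [-0.3, -0.2, 0.2, 0, 0], [-0.4, -0.3, 0.3, 0, 0], [-0.4, -0.3, 0.5, 0, 0], [-0.4, -0.3, 0.7, 0, 0], [-0.5, -0.3, 0.7, 0, 0], [-0.57, -0.3, 0.7, 0, 0], [-0.59, -0.3, 0.7, 0, 0], [-0.6, -0.3, 0.7, 0, 0]],
  ],
)

```text
clock: 15.8
tool_pos: [0.6739, -0.1192, 0.2964]
orientation: [0.0, 0.951, 0.31, 0.001]
ft_force: [0.4, 0.3, 0.5]
gripper_width: 0.0001
gripper_force: 0.0
```

Request:
send_rows(
  deltas=[
    [[-0.004, 0, 0, 0, 0], [-0.008, 0, 0, 0, 0], [-0.012, 0, 0, 0, 0], [-0.012, 0, 0, 0, 0]],
  ],
)

```text
clock: 16.3
tool_pos: [0.6713, -0.1211, 0.2955]
orientation: [-0.0, 0.951, 0.31, -0.0]
ft_force: [0.8, 0.0, 1.0]
gripper_width: -0.0002
gripper_force: 0.4
```

Request:
send_rows(
  deltas=[
    [[-0.004, 0, 0, 0, 0], [-0.008, 0, 0, 0, 0], [-0.008, 0, 0, 0, 0]],
  ],
)

```text
clock: 16.68
tool_pos: [0.6706, -0.1216, 0.2956]
orientation: [0.0, 0.951, 0.31, 0.001]
ft_force: [8.3, 2.4, -2.5]
gripper_width: 0.0001
gripper_force: 3.9
```

Request:
send_rows(
  deltas=[
    [[-0.004, 0, 0, 0, 0], [-0.008, 0, 0, 0, 0], [-0.008, 0, 0, 0, 0]],
  ],
)

```text
clock: 17.05
tool_pos: [0.6703, -0.1218, 0.2957]
orientation: [0.0, 0.951, 0.311, 0.002]
ft_force: [17.1, 5.1, -5.1]
gripper_width: -0.0002
gripper_force: 8.5
```

Stop reached: the force rises while the tip stands still. Backing away.

Request:
send_rows(
  deltas=[
    [[0.1, 0, 0, 0, 0], [0.2, 0, 0, 0, 0], [0.2, 0, -0.2, 0, 0], [0.2, 0, -0.4, 0, 0], [0.5, 0.2, -0.6, 0, 0], [0.6, 0.3, -0.7, 0, 0], [0.6, 0.3, -0.7, 0, 0], [0.6, 0.3, -0.7, 0, 0], [0.6, 0.3, -0.7, 0, 0]],
  ],
)

```text
clock: 18.18
tool_pos: [0.833, -0.0964, 0.4696]
orientation: [-0.0, 0.951, 0.309, -0.001]
ft_force: [0.6, 0.2, -0.2]
gripper_width: -0.0001
gripper_force: 0.0
```

```bash
python3 meas.py; python3 -c "
from h import *
for n in('side','scene'): cv2.imwrite('pics/f_%s.png'%n,cv2.resize(r.camera(n)['color'][120:270,170:370],(800,600)))"
```

```text
[ 0.833  -0.0964  0.4696] [ 0.6  0.2 -0.2]
side spout [0.5026 0.0596] 160 0.0024 phi 0.853 0.169 gate 15 -0.942
  jug (array([0.5033, 0.0578]), 97, np.float64(0.0029))
scene spout [0.5058 0.0613] 40 0.0027 phi 0.874 0.169 gate 40 -0.914
  jug 0
```

View pics/f_side.png

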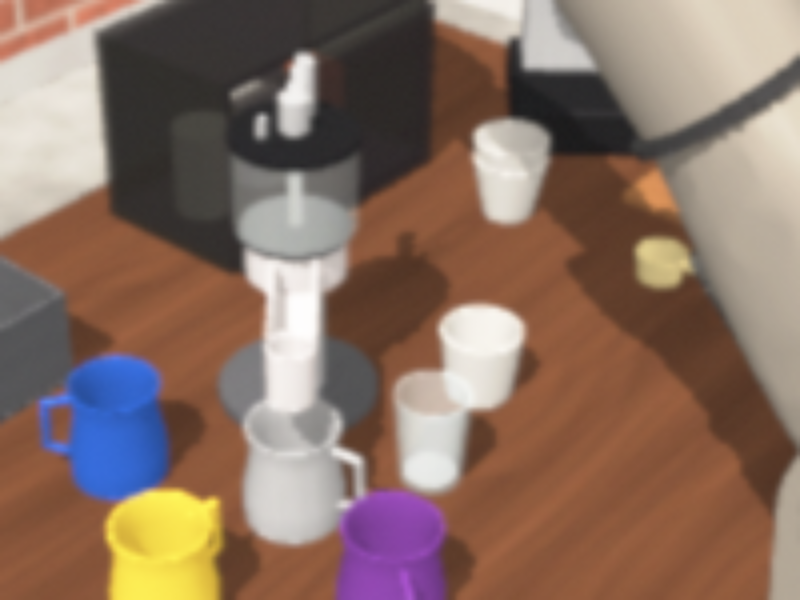

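The spout (290,385) hangs over the jug's mouth (295,425), the gate arm is behind the hub by the tall post (303,75), nothing else has moved, and the arm is clear.

```bash
python3 -c "
from rig import r
print(r.job_done())"
```

```text
the job is handed in; nothing more can be done
None
```

The job is handed in, with no verdict returned: the spout hangs about 2–4 mm from the centre of the jug's mouth by camera, the gate arm was pushed until it met its open stop, the jug, cup and tumbler appear unmoved, and the arm is drawn back clear.

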